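# Set the stay of the airing case to its blue hole

### The job

Draw the clear sliding cover of the low white case open by its raised stay arm and drop the blue hole of the stay fully over the brass peg, so that the stay lies flat and holds the cover about 60 mm open, then let go. Leave the blue espresso cup where it stands.

Things in the scene. Friction and masses are not known exactly. Their poses are not given: they have to be found in the camera images.
- case: Low white case, fixed: tub 140 x 360 x 79 mm (x, y, z) and a 10 mm high dark sill in front out to x -155. Origin: centre of the tub's underside. The stay is on its -x side; y: the way the cover opens; z up. At x -120, y 100 mm stands a fixed brass peg, 8 mm thick, tip at z 86 mm, rising 24 mm above the flat top (z 62 mm) of a grey post 28 mm thick.
- cover (a joint): Clear cover of the case, sliding along the case's y; value = opening width in m, 0 shut, at most 0.12. A spring (25 N/m, friction 0.9 N) closes it: let go beyond 30 mm it creeps back unless the peg holds it. The stay's pivot on it is at case x -120, y -80 mm + opening, z 65 mm. Blue hole centred on the peg = 60 mm open.
- stay (a joint): Stay arm, flat bar 6 mm thick, hinged on the cover about the case's x axis, pointing to case +y. Value: lift in rad, 0 flat on the post, up to 1.0. The hinge is stiff (0.14 N m): it stays where left, so bring it right down. 22 mm holes lie 80 (aluminium), 120 (blue part) and 160 mm (aluminium) from the pivot; 36 mm wide there, 14 mm at the free end.
- stay_knob (a point): Centre of the white knob on the stay's free end, 215 mm along the bar from the pivot and 24 mm above its mid-plane: a round bobbin 26 mm long, 22 mm in diameter, axis along the case's x. Pinched on its two flat ends from above, it can turn between the fingers as the stay comes down.
- cup: Blue ceramic espresso cup, 62 mm across, 58 mm high, a bystander standing away from the case. Origin: centre of its underside, z up.

How it is judged:
By the outcome, as a careful person would: the job done as asked, in the order asked, and still so for the second after the job is handed in, with the robot touching nothing.
It also fails if it takes over 32 s, if anything falls off the work surface, if the arm or the gripper's body presses on something with over 40 N, if the wrist force passes 120 N, or if a joint passes its speed limit or range.

### The arm

A 6-joint arm with a two-finger parallel gripper is mounted at the origin on the work surface. World frame = base frame: x ahead of the robot, y to its left, z up, the work surface at z = 0. Lengths are in m, angles in rad, forces in N, time in s.
With the tool pointing down it reaches from about 0.35 to 0.85 m from the base axis. Payload 8.1 kg.
Tool frame: the origin (TCP) lies at the centre of the arm's flange, where the gripper is bolted on; the fingertips stand 186 mm ahead of it and the grasp point (between the pads) lies 167 mm ahead of it (robot.nose_length is the distance from the TCP to the fingertips, in m); z points along the fingers, x is the direction in which the jaws open and shut, and the axes are right-handed (so a half turn about z gives the same grasp; the last joint's range is limited). The gripper opens to 93 mm and grips with 3 to 60 N. Pads are 15 mm wide; open, the fingers measure 128 mm over their backs; the gripper's body (75 mm by 188 mm) begins 65 mm behind the grasp point.
Start: joints at [1.041, 0.13, 1.488, -0, 1.523, -0.085], TCP at [0.258, 0.542, 0.405] pointing down, gripper open.
Joint ranges: [-2.96, 2.96], [-0.89, 2.26], [0.02, 2.5], [-1.34, 4.48], [0, 2.73], [-2.66, 2.66]. Speed limits (rad/s): [2.39, 2.39, 2.79, 3.14, 3.14, 3.14].

### API

Orientations are given as a rotation vector (axis times angle).
In Python, from plant import robot gives the robot as it stands.
- The arm moves only by the tool arm_command, never from a script. Its argument "motion" is a list of rows, each an object with "slide": the shift along the tool's x, y, z each as a share of 0.4 m, from -1 to 1, a list of three; "turn": the turn, a rotation vector about the tool's x, y, z each as a share of 0.5 rad, from -1 to 1, a list of three. A call has exactly 5 rows; each row shifts and turns the commanded pose from where the row before left it, along the tool's axes as they then stand; what a row does not reach is not made up. A row lasts 1/12 s, in which the tool goes at most 41.7 mm and 7.16 degrees, less where a joint would pass 70% of its speed; a pose out of reach is approached as far as the arm can. A call with a number of a shift or a turn outside -1 to 1 is refused whole. A call with a gripper value outside its range is refused whole. "gripper" is the opening in per cent of the stroke, from 0 (shut) to 100 (fully open), set as the call begins (left out, the last holds). The fingers move at their own pace and stop on an object; "grip_force" is the grip in N (left out, the last holds). Time passes only in rows, so rows that do not move let the fingers close, or fill a call up. It gives the time, the measured TCP pose, the force and the opening at its end, in the units of the state.
- robot.read_state(): the state, without advancing time (a new reading comes with each control period).
- robot.read_camera(name): name is "scene" or "top"; returns a dict with "pixels" (420x560x3 uint8, blue, green, red), "intrinsics" (3x3 intrinsics, pixels), "T" (4x4, takes a point from camera to world coordinates). Camera axes: x right, y down, z forward; pixel columns grow to the right and rows downward; lengths in m; the calibration is good to about 2 mm. A picture is of the moment at which its call begins. There is no depth.
- robot.close_job(): hands the job in, once; it reports no verdict.
The state is a dict: "t": time; "q": joint angles; "dq": joint speeds; "joint_torque": joint torques, N m; "tool_pos": TCP position; "orientation": TCP orientation; "force": force on the tool from outside, world axes, zero at the start; "wrist_torque": the same for the moment, N m; "opening": finger opening in m.
Only numpy, scipy, OpenCV 4.12 (cv2) and the standard library are available. Lean on these libraries where they do the work, as an engineer would, in place of code of your own. Each camera call takes 0.05 s, during which the arm holds its last target.

## Working session

There is one attempt and no reset: what is moved stays moved. The work goes in short steps, Python scripts to look and compute and a tool call to move; the robot and the scene stay as the last step left them, time stands still between calls to the robot, and variables do not carry over. Pictures are saved under pics/ and viewed, and the job is handed in when it is done.

Besides the shell and the picture viewer there is one more tool, called after "Call:" by a JSON object that holds its "fn" and its "kwargs". arm_command: Moves the arm, as the interface text tells. Shift numbers are shares of 0.4 m and turn numbers shares of 0.5 rad, none past 1 either way. Its arguments: {"type":"object","properties":{"motion":{"type":"array","items":{"type":"object","properties":{"slide":{"type":"array","items":{"type":"number"}},"turn":{"type":"array","items":{"type":"number"}}}}},"gripper":{"type":"number"},"grip_force":{"type":"number"}},"required":["motion"]}

```bash
ls; mkdir -p pics
python3 - <<'E'
from plant import robot
import cv2,numpy as np
s=robot.read_state();print({k:np.round(v,4).tolist() for k,v in s.items()})
for n in("scene","top"):
    c=robot.read_camera(n);cv2.imwrite(f"pics/{n}0.png",c["pixels"]);print(n,c["intrinsics"].tolist(),np.round(c["T"],4).tolist())
E
```

```text
pics
{'t': 0.0, 'q': [1.0406, 0.1311, 1.4892, -0.0, 1.523, -0.0854], 'dq': [0.0002, -0.0015, -0.0004, -0.0003, -0.0007, -0.001], 'joint_torque': [0.0004, -55.9839, -49.1763, 0.077, 0.0352, -0.0001], 'tool_pos': [0.258, 0.5414, 0.4037], 'orientation': [2.656, 1.6763, -0.0025], 'force': [-0.1863, -0.4945, -0.0856], 'wrist_torque': [0.0196, -0.009, -0.0882], 'opening': 0.0928}
scene [[412.12873215599035, 0.0, 281.79064564267804], [0.0, 412.12873215599035, 214.36254075845744], [0.0, 0.0, 1.0]] [[0.6605, 0.6461, -0.3825, 1.0393], [0.7508, -0.565, 0.3422, -0.4045], [0.005, -0.5132, -0.8583, 1.0395], [0.0, 0.0, 0.0, 1.0]]
top [[451.28360897879605, 0.0, 276.46496958382204], [0.0, 451.28360897879605, 209.6742421913931], [0.0, 0.0, 1.0]] [[0.0098, -0.9977, 0.0666, 0.5273], [-0.9997, -0.0082, 0.0247, -0.0152], [-0.0241, -0.0668, -0.9975, 1.2187], [0.0, 0.0, 0.0, 1.0]]
```

View pics/scene0.png

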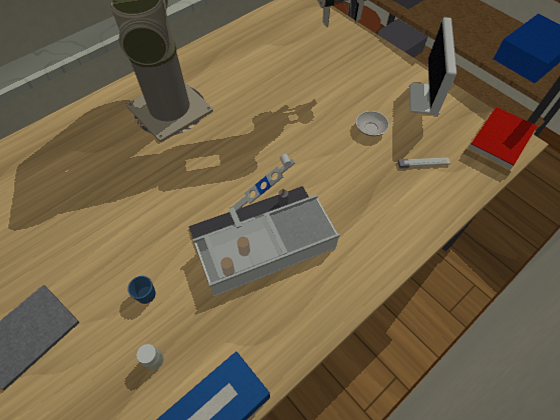

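View pics/top0.png

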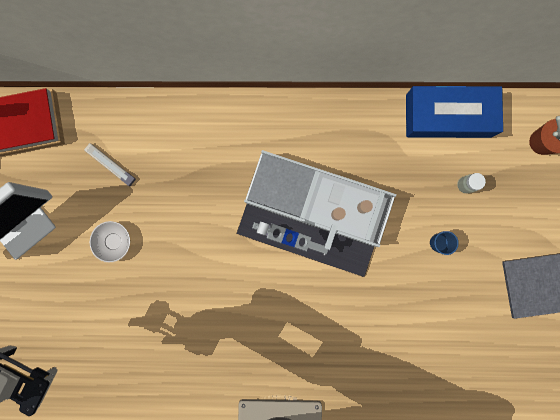

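The top view shows the case at about (315,210), with the stay running from its pivot at about (328,245) to the knob at about (262,229). The cup is at (445,243). I'll zoom in on both views.

Run:
```python
import cv2
a=cv2.imread("pics/top0.png")[140:290,225:415];cv2.imwrite("pics/topz.png",cv2.resize(a,None,fx=4,fy=4,interpolation=cv2.INTER_CUBIC))
a=cv2.imread("pics/scene0.png")[145:300,180:350];cv2.imwrite("pics/scenez.png",cv2.resize(a,None,fx=3.8,fy=3.8,interpolation=cv2.INTER_CUBIC))
```

```text
(no output)
```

View pics/topz.png

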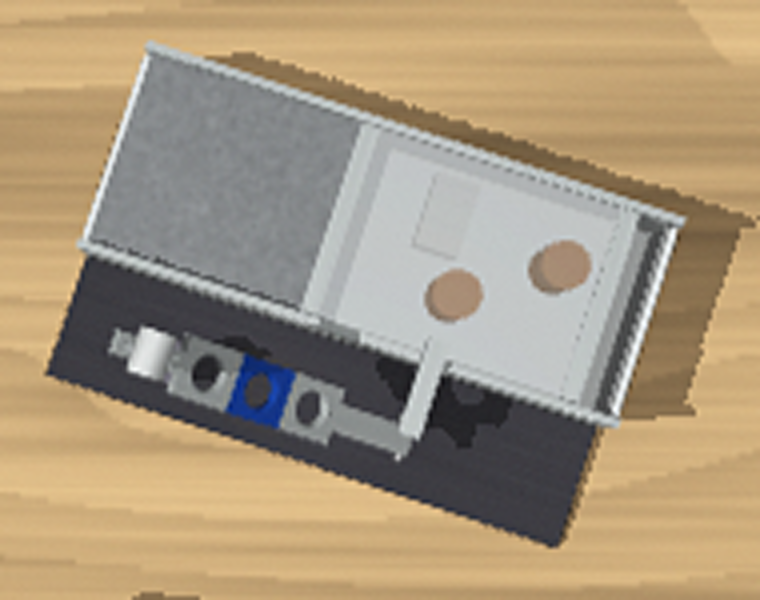

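View pics/scenez.png

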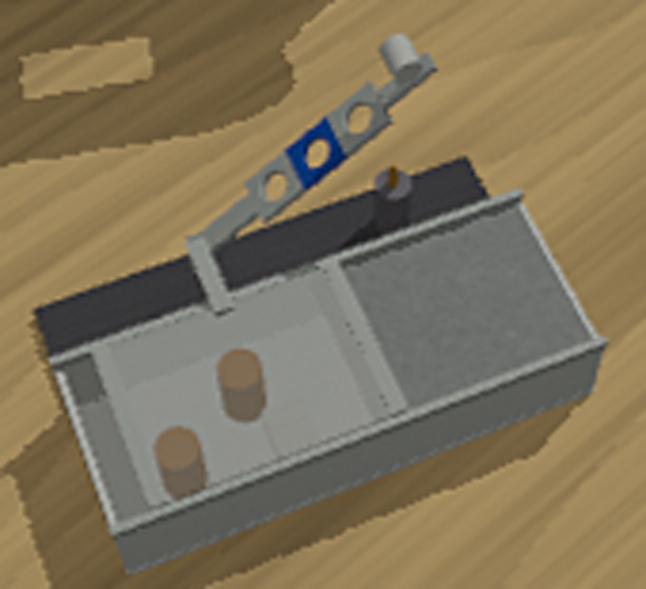

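```bash
cat > h.py <<'E'
import numpy as np
CAM={}
def load():
    from plant import robot
    return {n:robot.read_camera(n) for n in("scene","top")}
def ray(c,u,v):
    d=np.linalg.inv(c["intrinsics"])@[u,v,1];T=np.array(c["T"]);return T[:3,3],T[:3,:3]@d
def plane(c,u,v,z):
    o,d=ray(c,u,v);return o+d*(z-o[2])/d[2]
def tri(r1,r2):
    A=np.zeros((3,3));b=np.zeros(3);res=[]
    for o,d in(r1,r2):
        d=d/np.linalg.norm(d);P=np.eye(3)-np.outer(d,d);A+=P;b+=P@o
    p=np.linalg.solve(A,b)
    for o,d in(r1,r2):
        d=d/np.linalg.norm(d);res.append(np.linalg.norm((np.eye(3)-np.outer(d,d))@(p-o)))
    return p,max(res)
def proj(c,p):
    T=np.linalg.inv(np.array(c["T"]));q=T[:3,:3]@np.array(p)+T[:3,3];q=c["intrinsics"]@q;return q[:2]/q[2]
E
python3 - <<'E'
from h import *
import pickle
C=load();pickle.dump({n:{k:np.array(C[n][k]) for k in("intrinsics","T")} for n in C},open("cal.pkl","wb"))
t,s=C["top"],C["scene"]
tz=lambda x,y:(225+(x+.5)/4-.5,140+(y+.5)/4-.5)
sz=lambda x,y:(180+(x+.5)/3.8-.5,145+(y+.5)/3.8-.5)
np.set_printoptions(precision=4,suppress=True)
W=np.array([plane(t,*tz(*p),.079)[:2] for p in((150,45),(683,218),(617,422),(80,245))]+[plane(t,*tz(*p),.01)[:2] for p in((47,375),(557,547))]
 +[plane(s,*sz(*p),.079)[:2] for p in((521,195),(50,360),(116,530),(604,345))]+[plane(s,*sz(*p),.01)[:2] for p in((466,158),(36,312))])
L=np.array([(.07,.18),(.07,-.18),(-.07,-.18),(-.07,.18),(-.155,.18),(-.155,-.18)]+[(-.07,.18),(-.07,-.18),(.07,-.18),(.07,.18),(-.155,.18),(-.155,-.18)])
def fit(W,L):
    mw,ml=W.mean(0),L.mean(0);H=(L-ml).T@(W-mw);a=np.arctan2(H[0,1]-H[1,0],H[0,0]+H[1,1])
    R=np.array([[np.cos(a),-np.sin(a)],[np.sin(a),np.cos(a)]]);o=mw-R@ml
    return a,o,R,W-(L@R.T+o)
for sl in(slice(0,6),slice(6,12),slice(0,12)):
    a,o,R,r=fit(W[sl],L[sl]);print(a,o);print(r*1000)
np.savez("case.npz",a=a,o=o,R=R)
for n,tp,sp in(("knob",(151,352),(400,55)),("h160",(209,372),(359,119)),("h120",(259,390),(317,154)),("h80",(313,408),(275,186))):
    p,e=tri(ray(t,*tz(*tp)),ray(s,*sz(*sp)));l=R.T@(p[:2]-o);print(n,p,e,"case",l,p[2])
pt=plane(s,*sz(393,170),.086);print("peg tip",pt,R.T@(pt[:2]-o),"expect",R@[-.12,.1]+o)
pt=plane(s,*sz(394,182),.062);print("post",pt,R.T@(pt[:2]-o))
E
```

```text
-0.312951367692473 [ 0.6354 -0.0963]
[[-3.612  -2.2244]
 [-1.3385  2.6127]
 [ 3.2155  1.5739]
 [ 0.9929 -2.3759]
 [ 0.1689 -1.0358]
 [ 0.573   1.4495]]
-0.32010548329195854 [ 0.6379 -0.099 ]
[[ 2.3727 -2.5174]
 [ 0.3283  0.483 ]
 [-2.3356  5.173 ]
 [-2.6046 -1.4597]
 [-0.7904 -2.2085]
 [ 3.0295  0.5296]]
-0.31652586470651545 [ 0.6366 -0.0977]
[[-5.4081 -0.4649]
 [-1.911   3.9738]
 [ 2.4881  2.4592]
 [-0.9581 -1.0922]
 [-1.8762 -0.0411]
 [-0.2485  2.0459]
 [ 4.3242 -3.8035]
 [ 1.0559 -0.3998]
 [-1.7649  3.8142]
 [-0.8099 -3.2218]
 [ 1.2563 -3.2056]
 [ 3.8523 -0.0642]]
knob [0.5536 0.04   0.2125] 0.000945300718743232 case [-0.1218  0.105 ] 0.2124593148072735
h160 [0.5442 0.0096 0.1578] 0.00010542715233109818 case [-0.1212  0.0732] 0.15783460581135836
h120 [ 0.5339 -0.0203  0.1325] 0.00034314048535940276 case [-0.1218  0.0416] 0.13249905410088497
h80 [ 0.5238 -0.0528  0.1126] 0.0004717087698552771 case [-0.1212  0.0076] 0.11257777076295496
peg tip [0.5555 0.032  0.086 ] [-0.1175  0.098 ] expect [0.5537 0.0347]
post [0.552  0.0364 0.062 ] [-0.1222  0.1011]
```

Call:
{"fn": "arm_command", "kwargs": {"motion": [{"slide":[-0.03,0.05,-0.03],"turn":[0,0,0]},{"slide":[-0.054,0.08,-0.03],"turn":[0,0,0]},{"slide":[-0.054,0.08,-0.03],"turn":[0,0,0]},{"slide":[-0.054,0.08,-0.02],"turn":[0,0,0]},{"slide":[-0.054,0.08,0],"turn":[0,0,0]}], "gripper": 65, "grip_force": 20}}

```text
t: 0.62
tool_pos: [0.35, 0.3879, 0.4509]
orientation: [-2.656, -1.678, -0.005]
force: [1.2, -0.3, 0.4]
opening: 0.0642
```

Call:
{"fn": "arm_command", "kwargs": {"motion": [{"slide":[-0.054,0.08,0],"turn":[0,0,0]},{"slide":[-0.054,0.08,0],"turn":[0,0,0]},{"slide":[-0.054,0.08,0],"turn":[0,0,0]},{"slide":[-0.054,0.08,0],"turn":[0,0,0]},{"slide":[-0.054,0.08,0],"turn":[0,0,0]}]}}

```text
t: 1.03
tool_pos: [0.4478, 0.221, 0.4487]
orientation: [2.657, 1.677, 0.0]
force: [-0.6, -0.4, 0.4]
opening: 0.0606
```

Call:
{"fn": "arm_command", "kwargs": {"motion": [{"slide":[0,0,0],"turn":[0,0,0.24]},{"slide":[0,0,0],"turn":[0,0,0.24]},{"slide":[0,0,0],"turn":[0,0,0.24]},{"slide":[0,0,0],"turn":[0,0,0.24]},{"slide":[0,0,0],"turn":[0,0,0.24]}]}}

```text
t: 1.45
tool_pos: [0.4474, 0.2225, 0.4486]
orientation: [3.036, 0.807, -0.001]
force: [-0.3, -0.6, -0.3]
opening: 0.0604
```

Call:
{"fn": "arm_command", "kwargs": {"motion": [{"slide":[0,0,0],"turn":[0,0,0.24]},{"slide":[0,0,0],"turn":[0,0,0.24]},{"slide":[0,0,0],"turn":[0,0,0.24]},{"slide":[0,0,0],"turn":[0,0,0.24]},{"slide":[0,0,0],"turn":[0,0,0.24]}]}}

```text
t: 1.87
tool_pos: [0.4473, 0.2228, 0.4485]
orientation: [3.139, -0.126, -0.001]
force: [-0.6, -0.6, 0.2]
opening: 0.0604
```

Call:
{"fn": "arm_command", "kwargs": {"motion": [{"slide":[0,0,0],"turn":[0,0,0.236]},{"slide":[0,0,0],"turn":[0,0,0.236]},{"slide":[0.08,0.07,0],"turn":[0,0,0]},{"slide":[0.08,0.07,0],"turn":[0,0,0]},{"slide":[0.08,0.07,0],"turn":[0,0,0]}]}}

```text
t: 2.28
tool_pos: [0.5121, 0.115, 0.4487]
orientation: [-3.104, 0.481, -0.0]
force: [1.1, 0.8, 0.2]
opening: 0.0603
```

Call:
{"fn": "arm_command", "kwargs": {"motion": [{"slide":[0.08,0.07,0],"turn":[0,0,0]},{"slide":[0.0775,0.07,0],"turn":[0,0,0]},{"slide":[0,0,0.03],"turn":[0,0,0]},{"slide":[0,0,0],"turn":[0,0,0]},{"slide":[0,0,0],"turn":[0,0,0]}]}}

```text
t: 2.7
tool_pos: [0.554, 0.0439, 0.4356]
orientation: [-3.104, 0.487, 0.004]
force: [-1.3, 0.5, -0.0]
opening: 0.0603
```

Run:
```python
from h import *
import cv2
from plant import robot
C=load();S=robot.read_state();np.set_printoptions(precision=4,suppress=True)
print(S["tool_pos"],S["orientation"],S["force"])
z=np.load("case.npz");print("case xy",z["R"].T@(S["tool_pos"][:2]-z["o"]),"yaw",2*np.arctan2(S["orientation"][1],S["orientation"][0]))
a=np.ascontiguousarray(C["top"]["pixels"][140:290,225:415]);b=np.ascontiguousarray(C["scene"]["pixels"][115:300,180:380])
a=cv2.resize(a,None,fx=3,fy=3,interpolation=2)[:, :400];b=cv2.resize(b,None,fx=2,fy=2,interpolation=2)
H=max(a.shape[0],b.shape[0]);f=lambda i:np.pad(i,((0,H-i.shape[0]),(0,0),(0,0)))
cv2.imwrite("pics/pair1.png",np.hstack([f(a),f(b)]))
```

```text
[0.5539 0.045  0.437 ] [-3.1039  0.4831  0.0004] [0.2459 0.677  0.078 ]
case xy [-0.123   0.1098] yaw 5.974361557165165
```

View pics/pair1.png

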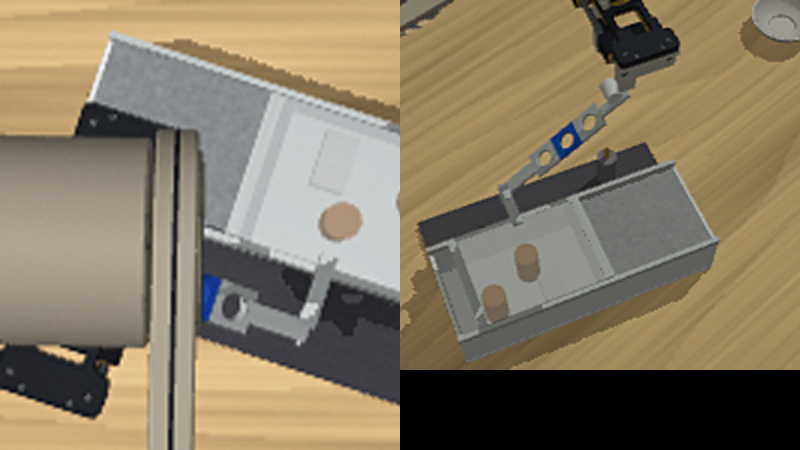

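Call:
{"fn": "arm_command", "kwargs": {"motion": [{"slide":[0.006,0.011,0.04],"turn":[0,0,0]},{"slide":[0,0,0.04],"turn":[0,0,0]},{"slide":[0,0,0.04],"turn":[0,0,0]},{"slide":[0,0,0.03],"turn":[0,0,0]},{"slide":[0,0,0],"turn":[0,0,0]}]}}

```text
t: 3.22
tool_pos: [0.5542, 0.0402, 0.3742]
orientation: [3.104, -0.482, -0.006]
force: [-0.6, -0.8, -1.0]
opening: 0.0605
```

```bash
cat > look.py <<'E'
import sys,cv2
from h import *
from plant import robot
C=load();S=robot.read_state();np.set_printoptions(precision=4,suppress=True)
z=np.load("case.npz");print(S["t"],S["tool_pos"],S["force"],S["opening"],"case xy",z["R"].T@(S["tool_pos"][:2]-z["o"]),"graspz",S["tool_pos"][2]-.167)
a=C["top"]["pixels"][140:290,215:405];b=C["scene"]["pixels"][115:300,180:380]
cv2.imwrite(f"pics/{sys.argv[1]}_t.png",cv2.resize(a,None,fx=4,fy=4,interpolation=2));cv2.imwrite(f"pics/{sys.argv[1]}_s.png",cv2.resize(b,None,fx=3,fy=3,interpolation=2))
E
python3 look.py p2
```

```text
3.3167 [0.555  0.0398 0.3771] [0.0883 0.1246 0.3007] 0.06037816366591504 case xy [-0.1204  0.1053] graspz 0.21005812445775843
```

View pics/p2_s.png

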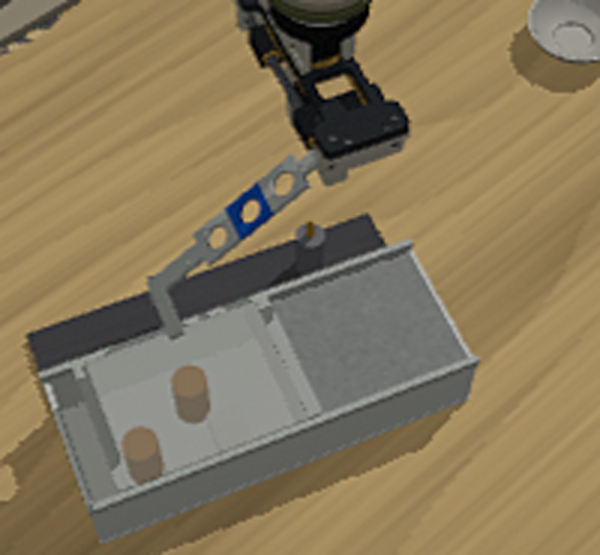

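The fingers straddle the knob at about (330,150), and the stay hasn't moved. I'll close on it.

Call:
{"fn": "arm_command", "kwargs": {"motion": [{"slide":[0,0,0],"turn":[0,0,0]},{"slide":[0,0,0],"turn":[0,0,0]},{"slide":[0,0,0],"turn":[0,0,0]},{"slide":[0,0,0],"turn":[0,0,0]},{"slide":[0,0,0],"turn":[0,0,0]}], "gripper": 10, "grip_force": 20}}

```text
t: 3.73
tool_pos: [0.5553, 0.039, 0.3772]
orientation: [-3.104, 0.485, -0.001]
force: [-0.1, 0.4, 0.1]
opening: 0.0315
```

Call:
{"fn": "arm_command", "kwargs": {"motion": [{"slide":[0,0,0],"turn":[0,0,0]},{"slide":[0,0,0],"turn":[0,0,0]},{"slide":[0,0,0],"turn":[0,0,0]},{"slide":[0,-0.01,0],"turn":[0,0,0]},{"slide":[0,-0.01,0],"turn":[0,0,0]}]}}

```text
t: 4.15
tool_pos: [0.5572, 0.0465, 0.3761]
orientation: [3.103, -0.486, -0.004]
force: [-5.4, 0.3, -0.7]
opening: 0.0258
```

Call:
{"fn": "arm_command", "kwargs": {"motion": [{"slide":[0,-0.02,0],"turn":[0,0,0]},{"slide":[0,-0.02,0],"turn":[0,0,0]},{"slide":[0,-0.02,0],"turn":[0,0,0]},{"slide":[0,-0.02,0],"turn":[0,0,0]},{"slide":[0,0,0],"turn":[0,0,0]}]}}

```text
t: 4.57
tool_pos: [0.5674, 0.0783, 0.3762]
orientation: [-3.104, 0.484, 0.002]
force: [-4.4, 1.3, -1.0]
opening: 0.0259
```

```bash
python3 look.py p3
```

```text
4.6667 [0.5671 0.0774 0.3762] [-5.3728  0.7632 -0.1916] 0.02587519458534479 case xy [-0.1206  0.1448] graspz 0.20922428085574976
```

View pics/p3_s.png

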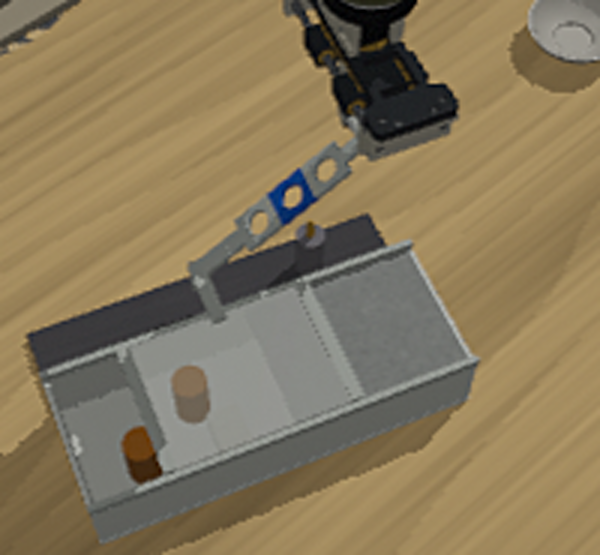

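View pics/p3_t.png

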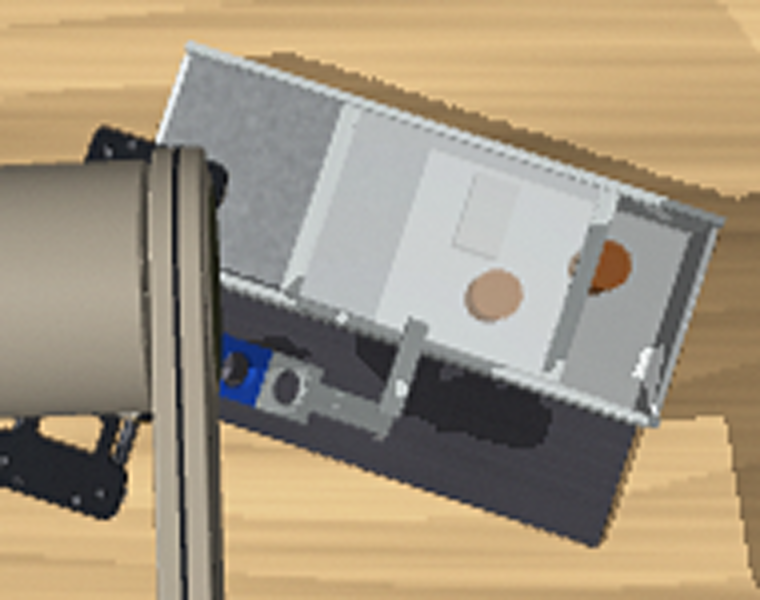

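Run:
```python
from h import *
import pickle
C=pickle.load(open("cal.pkl","rb"));z=np.load("case.npz");R,o=z["R"],z["o"]
np.set_printoptions(precision=4,suppress=True)
tz=lambda x,y:(215+(x+.5)/4-.5,140+(y+.5)/4-.5)
sz=lambda x,y:(180+(x+.5)/3-.5,115+(y+.5)/3-.5)
P=[]
for n,tp,sp in(("h80",(288,388),(261,221)),("h120",(236,369),(292,195))):
    p,e=tri(ray(C["top"],*tz(*tp)),ray(C["scene"],*sz(*sp)));l=R.T@(p[:2]-o);print(n,l,p[2],e)
# scene ray with plane case x=-.12
for n,sp in(("h80",(261,221)),("h120",(292,195)),("h160",(327,169))):
    oo,d=ray(C["scene"],*sz(*sp));lo=R.T@(oo[:2]-o);ld=R.T@d[:2];k=(-.12-lo[0])/ld[0];y,zz=lo[1]+k*ld[1],oo[2]+k*d[2];print(n,y,zz);P.append((y,zz))
P=np.array(P);a=np.arctan2(*(P[2]-P[0])[::-1]);pv=P.mean(0)-.12*np.array([np.cos(a),np.sin(a)]);print("lift",a,"pivot",pv,"opening",pv[0]+.08)
# kinematic from gripper: knob
for kz in(.2092,.2062):
  r=np.hypot(.215,.024);b=np.arctan2(.024,.215);th=np.arcsin((kz-.065)/r)-b;print(th,"open",.1448-r*np.cos(th+b)+.08)
```

```text
h80 [-0.1221  0.0498] 0.11224994111464717 0.001275808595113656
h120 [-0.1218  0.0817] 0.135623680261343 4.409510543224263e-05
h80 0.050410279087449716 0.11480720464259386
h120 0.08099665891437499 0.13837989963003572
h160 0.11473197587948689 0.15934302783954046
lift 0.6056015998843208 pivot [-0.0166  0.0692] opening 0.063387130833572
0.6184136713024823 open 0.0635320242577591
0.5999622538251799 open 0.06089893227925573
```

Call:
{"fn": "arm_command", "kwargs": {"motion": [{"slide":[0,-0.017,0.021],"turn":[0,0,0]},{"slide":[0,-0.017,0.021],"turn":[0,0,0]},{"slide":[0,-0.0145,0.023],"turn":[0,0,0]},{"slide":[0,-0.0145,0.023],"turn":[0,0,0]},{"slide":[0,-0.012,0.024],"turn":[0,0,0]}]}}

```text
t: 5.08
tool_pos: [0.5763, 0.1058, 0.3316]
orientation: [-3.104, 0.485, 0.002]
force: [-6.4, 1.3, 0.6]
opening: 0.0255
```

Call:
{"fn": "arm_command", "kwargs": {"motion": [{"slide":[0,-0.012,0.024],"turn":[0,0,0]},{"slide":[0,-0.01,0.025],"turn":[0,0,0]},{"slide":[0,-0.009,0.022],"turn":[0,0,0]},{"slide":[0,0,0],"turn":[0,0,0]},{"slide":[0,0,0],"turn":[0,0,0]}]}}

```text
t: 5.5
tool_pos: [0.58, 0.1171, 0.3029]
orientation: [3.103, -0.485, -0.002]
force: [-4.5, -1.1, -2.1]
opening: 0.0259
```

```bash
python3 look.py p4
```

```text
5.6 [0.58   0.1171 0.3035] [-6.0561 -1.2218 -3.1593] 0.025790950705756002 case xy [-0.1207  0.1865] graspz 0.1364604984655178
```

View pics/p4_s.png

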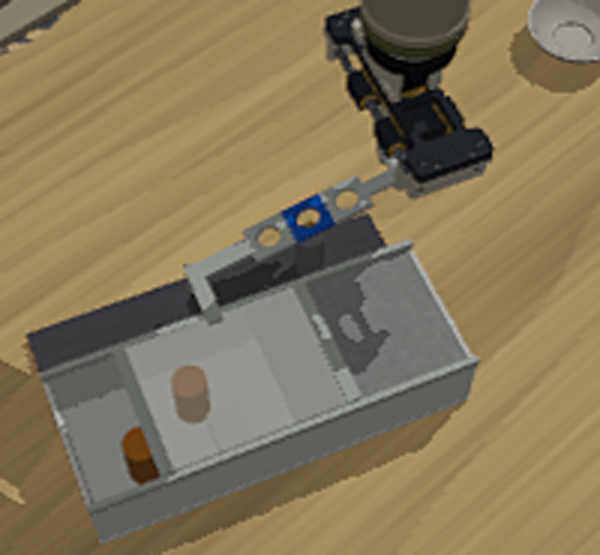

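View pics/p4_t.png

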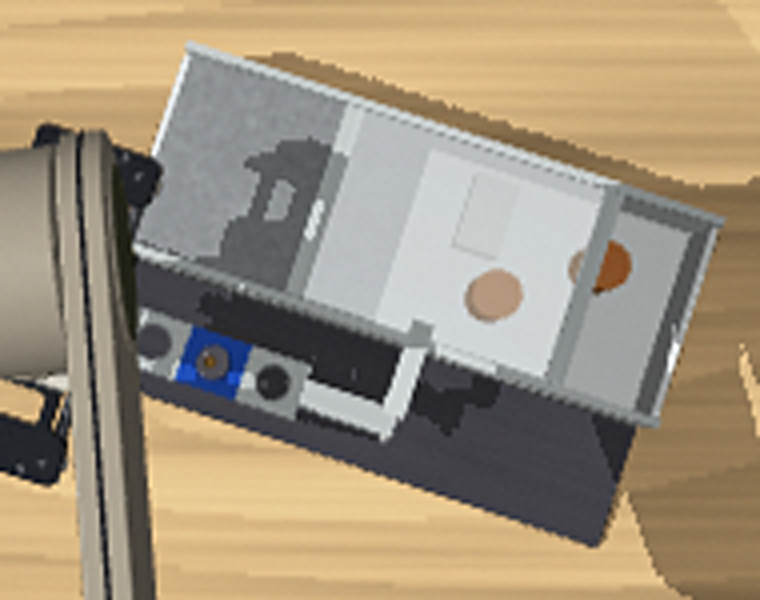

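Call:
{"fn": "arm_command", "kwargs": {"motion": [{"slide":[0,-0.008,0.025],"turn":[0,0,0]},{"slide":[0,-0.006,0.025],"turn":[0,0,0]},{"slide":[0,-0.005,0.025],"turn":[0,0,0]},{"slide":[0,-0.003,0.025],"turn":[0,0,0]},{"slide":[0,-0.001,0.015],"turn":[0,0,0]}]}}

```text
t: 6.02
tool_pos: [0.583, 0.1263, 0.2573]
orientation: [-3.104, 0.485, 0.001]
force: [-6.4, 0.8, 1.6]
opening: 0.0261
```

Call:
{"fn": "arm_command", "kwargs": {"motion": [{"slide":[0,0,0.005],"turn":[0,0,0]},{"slide":[0,0,0],"turn":[0,0,0]},{"slide":[0,0,0],"turn":[0,0,0]},{"slide":[0,0,0],"turn":[0,0,0]},{"slide":[0,0,0],"turn":[0,0,0]}]}}

```text
t: 6.43
tool_pos: [0.5829, 0.1262, 0.2561]
orientation: [-3.104, 0.485, 0.001]
force: [-5.5, 0.2, 0.0]
opening: 0.0261
```

```bash
python3 look.py p5
```

```text
6.5333 [0.583  0.1262 0.2561] [-6.5833  0.5002  0.0299] 0.025902266438694397 case xy [-0.1207  0.196 ] graspz 0.08907720874413436
```

View pics/p5_s.png

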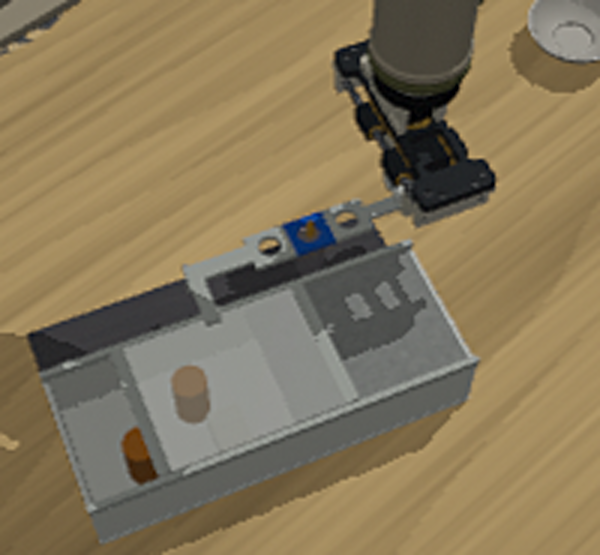

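Call:
{"fn": "arm_command", "kwargs": {"motion": [{"slide":[0,0,0.004],"turn":[0,0,0]},{"slide":[0,0,0.004],"turn":[0,0,0]},{"slide":[0,0,0],"turn":[0,0,0]},{"slide":[0,0,0],"turn":[0,0,0]},{"slide":[0,0,0],"turn":[0,0,0]}]}}

```text
t: 6.95
tool_pos: [0.5833, 0.1267, 0.2552]
orientation: [-3.103, 0.485, -0.001]
force: [-13.5, 1.7, 15.1]
opening: 0.0257
```

Call:
{"fn": "arm_command", "kwargs": {"motion": [{"slide":[0,0,0.004],"turn":[0,0,0]},{"slide":[0,0,0.004],"turn":[0,0,0]},{"slide":[0,0,0],"turn":[0,0,0]},{"slide":[0,0,0],"turn":[0,0,0]},{"slide":[0,0,0],"turn":[0,0,0]}]}}

```text
t: 7.37
tool_pos: [0.5836, 0.1273, 0.2541]
orientation: [-3.101, 0.484, -0.002]
force: [-20.7, 4.3, 28.7]
opening: 0.026
```

Call:
{"fn": "arm_command", "kwargs": {"motion": [{"slide":[0,0,-0.005],"turn":[0,0,0]},{"slide":[0,0,-0.006],"turn":[0,0,0]},{"slide":[0,0,0],"turn":[0,0,0]},{"slide":[0,0,0],"turn":[0,0,0]},{"slide":[0,0,0],"turn":[0,0,0]}]}}

```text
t: 7.78
tool_pos: [0.5831, 0.1265, 0.2552]
orientation: [-3.103, 0.485, -0.0]
force: [-10.5, 2.0, 6.7]
opening: 0.0262
```

Call:
{"fn": "arm_command", "kwargs": {"motion": [{"slide":[0,0,0],"turn":[0,0,0]},{"slide":[0,0,0],"turn":[0,0,0]},{"slide":[0,0,0],"turn":[0,0,0]},{"slide":[0,0,0],"turn":[0,0,0]},{"slide":[0,0,0],"turn":[0,0,0]}], "gripper": 48}}

```text
t: 8.2
tool_pos: [0.5836, 0.1261, 0.254]
orientation: [-3.104, 0.485, -0.002]
force: [1.0, 0.7, 0.1]
opening: 0.0447
```

Released, with no force left on the tool. I'll lift straight up, clear of the knob, and look.

Call:
{"fn": "arm_command", "kwargs": {"motion": [{"slide":[0,0,-0.02],"turn":[0,0,0]},{"slide":[0,0,-0.04],"turn":[0,0,0]},{"slide":[0,0,-0.08],"turn":[0,0,0]},{"slide":[0,0,-0.09],"turn":[0,0,0]},{"slide":[0,0,-0.09],"turn":[0,0,0]}]}}

```text
t: 8.62
tool_pos: [0.5828, 0.1262, 0.3829]
orientation: [3.104, -0.485, -0.002]
force: [0.5, 0.7, 1.7]
opening: 0.0444
```

Call:
{"fn": "arm_command", "kwargs": {"motion": [{"slide":[-0.09,0,0],"turn":[0,0,0]},{"slide":[-0.09,0,0],"turn":[0,0,0]},{"slide":[-0.09,0,0],"turn":[0,0,0]},{"slide":[-0.05,-0.06,0],"turn":[0,0,0]},{"slide":[0,-0.09,0],"turn":[0,0,0]}]}}

```text
t: 9.03
tool_pos: [0.4761, 0.2222, 0.3819]
orientation: [3.103, -0.487, -0.002]
force: [1.1, -0.3, 0.4]
opening: 0.0447
```

Call:
{"fn": "arm_command", "kwargs": {"motion": [{"slide":[0,-0.09,0],"turn":[0,0,0]},{"slide":[0,-0.09,0],"turn":[0,0,0]},{"slide":[0,-0.09,0],"turn":[0,0,0]},{"slide":[0,0,0],"turn":[0,0,0]},{"slide":[0,0,0],"turn":[0,0,0]}]}}

```text
t: 9.45
tool_pos: [0.5125, 0.3269, 0.3811]
orientation: [3.104, -0.481, -0.001]
force: [-0.4, 0.2, -0.1]
opening: 0.0446
```

```bash
python3 look.py p6
```

```text
9.55 [0.5124 0.325  0.3817] [ 0.3318 -0.0574  0.1043] 0.0450308487884062 case xy [-0.2496  0.363 ] graspz 0.21473345551465242
```

View pics/p6_s.png

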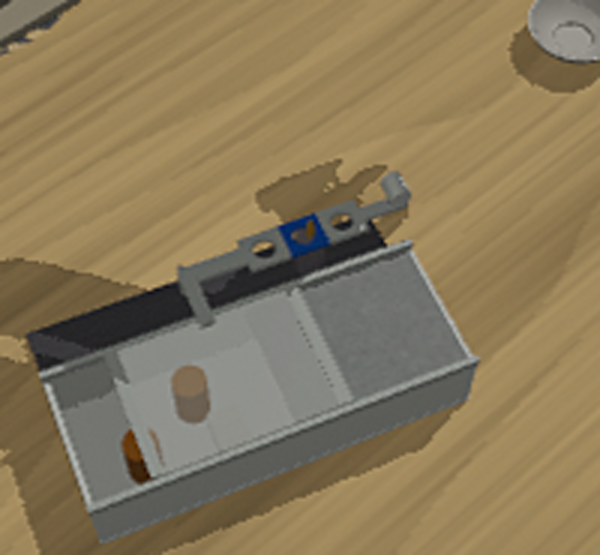

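View pics/p6_t.png

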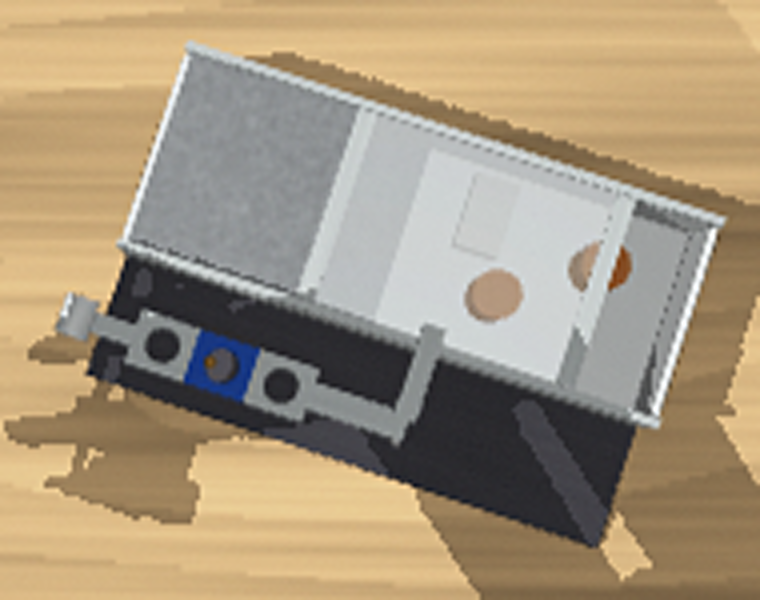

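Run:
```python
from h import *
import pickle
C=pickle.load(open("cal.pkl","rb"));z=np.load("case.npz");R,o=z["R"],z["o"]
np.set_printoptions(precision=4,suppress=True)
tz=lambda x,y:(215+(x+.5)/4-.5,140+(y+.5)/4-.5)
sz=lambda x,y:(180+(x+.5)/3-.5,115+(y+.5)/3-.5)
for n,tp,sp in(("h80",(282,384),(264,248)),("h120",(222,365),(303,233)),("h160",(163,346),(343,221)),("knob",(75,316),(395,190))):
    p,e=tri(ray(C["top"],*tz(*tp)),ray(C["scene"],*sz(*sp)));l=R.T@(p[:2]-o);print(n,l,p[2],e)
```

```text
h80 [-0.1211  0.0529] 0.06721131336912459 0.0003246289059644942
h120 [-0.1219  0.093 ] 0.06803506420980421 0.00027722235612630947
h160 [-0.1222  0.1337] 0.06440979248329003 0.0006090713583910868
knob [-0.1228  0.1894] 0.08417726059464073 0.0011047703607221268
```

Call:
{"fn": "arm_command", "kwargs": {"motion": [{"slide":[0,0,0],"turn":[0,0,0]},{"slide":[0,0,0],"turn":[0,0,0]},{"slide":[0,0,0],"turn":[0,0,0]},{"slide":[0,0,0],"turn":[0,0,0]},{"slide":[0,0,0],"turn":[0,0,0]}]}}

```text
t: 9.97
tool_pos: [0.5125, 0.3248, 0.3819]
orientation: [-3.104, 0.486, -0.001]
force: [-0.1, 0.2, -0.4]
opening: 0.0446
```

```bash
python3 look.py p7
python3 - <<'E'
import cv2,numpy as np
for k in "ts":
    m=[]
    for n in("p6","p7"):
        i=cv2.imread(f"pics/{n}_{k}.png").astype(int);b=(i[...,0]>i[...,2]+60)&(i[...,0]>90);ys,xs=np.nonzero(b);m.append((xs.mean(),ys.mean(),len(xs)))
    print(k,np.round(m,2).tolist())
E
```

```text
10.0667 [0.5125 0.3251 0.3817] [-0.5095 -1.0355  0.7046] 0.04451534158520503 case xy [-0.2495  0.3631] graspz 0.2147102867251355
t [[221.12, 365.15, 2481.0], [221.13, 365.19, 2481.0]]
s [[303.02, 235.13, 723.0], [303.09, 235.15, 719.0]]
```

Run:
```python
from plant import robot
import cv2,numpy as np
p=robot.read_camera("top")["pixels"];a=cv2.imread("pics/top0.png")
print(np.abs(p[225:262,425:465].astype(int)-a[225:262,425:465]).mean())
robot.close_job()
```

```text
8.41554054054054
the job is handed in; nothing more can be done
```

Run:
```python
from plant import robot
import cv2,numpy as np
p=robot.read_camera("top")["pixels"];a=cv2.imread("pics/top0.png")
for i in(a,p):
    i=i[220:270,420:475].astype(int);m=i[...,0]>i[...,2]+25;y,x=np.nonzero(m);print(x.mean()+420,y.mean()+220,m.sum())
```

```text
the job is handed in; nothing more can be done
```

The cover is open and held: the blue hole sits over the brass peg, the stay lies flat, and the arm has let go and moved clear. I handed the job in at about 10 s, well inside the 32 s limit.

I pinched the knob on its two flat ends, pulled the cover to about 61 mm, and swung the stay down over the peg. I then pressed it onto the post with about 29 N, let go, lifted straight up and moved away.

**Stay:** the three holes measured 64–68 mm high against 65 mm for flat, and the peg shows through the blue hole. Two pictures half a second apart showed no movement.

**Opening:** after release the spring drew the cover back to about 53 mm, until the edge of the hole met the peg. That is the hole's 7 mm of play, so it holds slightly short of the nominal 60 mm.

**Cup:** the arm never went near it, but the last image check was inconclusive. The cup area differed from the first picture by 8 grey levels on average. I think that is the arm's changed shadow, but I couldn't confirm it because no pictures can be taken after hand-in.

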